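# Stand the stage bracket up and pin it to its mounting block

### The arm

A 7-joint arm with a two-finger parallel gripper is mounted at the origin on the work surface. World frame = base frame: x ahead of the robot, y to its left, z up, the work surface at z = 0. Lengths are in m, angles in rad, forces in N, time in s.
With the tool pointing down it reaches from about 0.4 to 0.875 m from the base axis. Payload 19.3 kg.
Tool frame: the origin (TCP) lies at the very end of the fingers, on their centre line; the grasp point (between the pads) lies 19 mm behind it (r.grip_depth is the distance from the TCP to the grasp point, in m); y points along the fingers, z is the direction in which the jaws open and shut, and the axes are right-handed (so a half turn about y gives the same grasp; the last joint's range is limited). The gripper opens to 85 mm and grips with 20 to 120 N. Pads are 22 mm wide; open, the fingers measure 114 mm over their backs; the gripper's body (76 mm by 85 mm) begins 54 mm behind the grasp point. The pads swing forward as they close: fully open they stand 13 mm farther back than shut.
Start: joints at [-1.298, 0.521, -0.036, 1.599, 0.021, 1.021, -0.113], TCP at [0.21, 0.589, 0.231] pointing down, gripper open.
Joint ranges: [-2.91, 2.91], [-0.3, 2.13], [-1.5, 1.42], [0.17, 2.43], [-1.26, 4.41], [0.16, 1.93], [-2.52, 2.52]. Speed limits (rad/s): [1.89, 1.89, 2.39, 2.39, 3.01, 3.01, 3.01].

### API

Orientations are given as a 3x3 rotation matrix whose columns are the frame's x, y, z axes.
In Python, from plant import r, camera, get_calibration gives the robot as it stands.
- The arm moves only by the tool arm_command, never from a script. Its argument "moves" is a list of rows, each an object with "slide": the shift along the tool's x, y, z in m, a list of three; "roll": the turn about the tool's y in rad. In form: [{"slide": [dx, dy, dz], "roll": roll}, ...]. A call has 1 to 20 rows; each row is the pose to reach, as a shift and turn from the pose commanded when the call began, along the tool's axes at that moment; what a row does not reach only later rows make up. A row lasts 1/8 s, in which the tool goes at most 62.5 mm and 10.7 degrees, less where a joint would pass 70% of its speed; a pose out of reach is approached as far as the arm can. A call with a gripper value outside its range is refused whole. "hand" is the finger opening in m, from 0 to 0.0854, set as the call begins (left out, the last holds). The fingers move at their own pace and stop on an object; "force" is the grip in N (left out, the last holds). Time passes only in rows, so rows that repeat a pose let the fingers close. It gives the time, the measured TCP pose, the force and the opening at its end, in the units of the state.
- r.sense(): the state, without advancing time (a new reading comes with each control period).
- camera(name): name is "scene" or "top"; returns the picture (480x640x3 uint8, red, green, blue); there is no depth.
- get_calibration(name): a dict with "fovy" (degrees; the focal length in pixels is half the picture's height over the tangent of half this angle, whatever the lens; pixels are square), "cx", "cy" (the principal point, pixels), "k1" (the pictures are not rectified: a ray, as slopes to the right and down, at radius r is drawn at 1 + k1 r^2 times it, then the intrinsics apply), "rvec" (rotation vector, rad) and "tvec" (3), from world to camera coordinates, as OpenCV has them. Camera axes: x right, y down, z forward; pixel columns grow to the right and rows downward; lengths in m; the calibration is good to about 2 mm. A picture is of the moment at which its call begins. get_calibration takes no time and is no camera call.
- r.sign_off(): hands the job in, once; it reports no verdict.
The state is a dict: "time_s": time; "qpos": joint angles; "qvel": joint speeds; "joint_efforts": joint torques, N m; "eef_pos": TCP position; "ee_rot": TCP orientation; "contact_force": force on the tool from outside, world axes, zero at the start; "wrist_torque": the same for the moment, N m; "gripper_width": finger opening in m.
Only numpy, scipy, OpenCV 4.12 (cv2) and the standard library are available. Lean on these libraries where they do the work, as an engineer would, in place of code of your own. Each camera call takes 0.05 s, during which the arm holds its last target.

### The job

Push the L-shaped aluminium bracket that lies on the bench up against the front face of the steel mounting block and tip it upright on its foot edge, so that it stands flat against that face with its slotted tab over the hole in the top of the block. Then take the steel pin from its rack and put it down through the tab's slot into the block's hole, fully home, and let go. Leave the other things on the bench where they are.

Things in the scene. Friction and masses are not known exactly. Their poses are not given: they have to be found in the camera images.
- block: Fixed dark steel block 52 x 100 x 110 mm (x, y, z), plain upright front face. Origin on the bench at the foot of the front face, mid width. x points level from the front face into the block (the way the bracket is pushed), y along the face, z up. It fills x 0 to 52, y -50 to 50, z 0 to 110 mm; a foot 12 mm high runs on behind to x = 84 mm.
- block_hole (a point): Mouth of the round hole, 15 mm wide and 62 mm deep, straight down in the middle of the block's top, 110 mm above the bench, 26 mm behind the front face. Axes as the block's.
- bracket: Loose aluminium L bracket, 0.2 to 0.4 kg, its leg flat on the bench: 120 (x) x 90 (y) x 8 mm (z). Origin at the centre of the leg's underside; x points along the leg to the plain foot edge (x = 60 mm), facing the block. At the other end (x -60 to -52) a tab 60 mm wide stands up to z = 60 mm; pushed high on it, the bracket tips about the foot edge. Let go below about 80 degrees it falls back; upright it stays.
- bracket_slot (a point): Centre of the tab's slot on the tab's outer face (34 mm up while flat); axes as the bracket's. Slot through the 8 mm tab: 25 mm along y, 17 mm the other way. Once upright, x points down, the leg's former top face lies on the block's front face, the tab is level 2 mm over the block's top and this point is 120 mm up, above the hole.
- rack: Fixed grey plastic rack block 64 x 64 x 62 mm with one upright hole, 16 mm wide, that holds the pin. Origin at the centre of its underside.
- pin: Loose steel locating pin, 97 mm long, 0.14 kg, standing upright in the rack. Origin at the lower tip, z along the pin towards the grip. Shaft 12 mm thick and 55 mm long with a tapered tip, then a shoulder disc 28 mm wide and 8 mm high, then a round grip 20 mm thick and 34 mm tall.
- pin_grip (a point): Where to grip the pin: on its axis, 82 mm above its tip (89 mm above the bench while in the rack), near the middle of the round grip.
- pin_shoulder (a point): Point on the pin's axis at the underside of its shoulder disc, 55 mm above the tip; it rests on the rack's top (62 mm) at first and on the tab (120 mm above the bench) when fully home.
- jar: Bystander: amber glass jar with white lid, 60 mm across, 75 mm tall. Leave it.
- wash_bottle: Bystander: white spray bottle, 66 mm across, 195 mm tall. Leave it.
- blank_plate: Bystander: plain flat aluminium plate without tab, 120 x 80 x 8 mm, not needed. Leave it.
- slide_tray: Bystander: grey open tray, 110 x 150 x 28 mm. Leave it.
- screwdriver: Bystander: screwdriver with wooden handle lying on the bench. Leave it.
- lens_cap: Bystander: black disc, 64 mm across, 16 mm tall. Leave it.
Mind the look-alikes: they are no part of the job. Of the things shaped like the pin, the steel one is meant. Leave any blue or orange look-alike of the bracket alone.

How it is judged:
On the way:
1. the bracket stands upright and flat against the front face of the block, its slot over the hole (angle between bracket_slot's own x axis and vertical above 3.07 rad and x of bracket_slot in the frame of block between 0.021 and 0.031 m and y of bracket_slot in the frame of block between -0.008 and 0.008 m and z of bracket_slot in the frame of block between 0.116 and 0.124 m), for 0.2 s.
At the end, for the whole second after the job is handed in: Bracket upright (4 degrees) against the block's front face, slot over the hole (5 mm front to back, 8 mm sideways, 4 mm in height); pin upright (4.5 degrees) through both, within 4 mm of the hole's axis, its shoulder down on the tab (4 mm); both at rest (all of step 1 and horizontal distance between pin_shoulder and block_hole below 0.004 m and angle between pin_shoulder's own z axis and vertical below 0.08 rad and z of pin_shoulder in the frame of block between 0.116 and 0.124 m and linear speed of each of bracket, pin below 0.01 m/s); the robot touches nothing.
It fails at once if a bystander was moved more than 40 mm (distance of any of jar, wash_bottle, blank_plate, slide_tray, screwdriver, lens_cap from where it was at the start of the episode above 0.04 m).
It also fails if it takes over 69 s, if anything falls off the work surface, if the arm or the gripper's body presses on something with over 40 N, if the wrist force passes 120 N, or if a joint passes its speed limit or range.

## Working session

There is one attempt and no reset: what is moved stays moved. The work goes in short steps, Python scripts to look and compute and a tool call to move; the robot and the scene stay as the last step left them, time stands still between calls to the robot, and variables do not carry over. Pictures are saved under pics/ and viewed, and the job is handed in when it is done.

Besides the shell and the picture viewer there is one more tool, called after ">>>" in YAML: its name, and indented under it one key for each argument. arm_command: Moves the arm, as the interface text tells. Its arguments: {"type":"object","properties":{"moves":{"type":"array"},"hand":{"type":"number"},"force":{"type":"number"}},"required":["moves"]}

```bash
mkdir -p pics
python3 - <<'E'
from plant import r,camera,get_calibration
import cv2,numpy as np
np.set_printoptions(precision=4,suppress=True)
s=r.sense(); print(s)
for n in("scene","top"):
    cv2.imwrite(f"pics/{n}0.png",camera(n)[:,:,::-1]); print(get_calibration(n))
E
```

```text
{'time_s': 0.0, 'qpos': array([-1.2982,  0.522 , -0.0363,  1.6   ,  0.0212,  1.0211, -0.1128]), 'qvel': array([ 0.0002,  0.0006, -0.0014, -0.0001, -0.0002,  0.0024, -0.0002]), 'joint_efforts': array([  0.0005, -92.7085,   1.9796, -36.9936,   0.0177,   0.0079,
         0.    ]), 'eef_pos': array([0.21  , 0.5883, 0.2308]), 'ee_rot': array([[ 0.9418, -0.0003,  0.3361],
       [-0.3361, -0.001 ,  0.9418],
       [ 0.0001, -1.    , -0.0011]]), 'contact_force': array([-0.0669,  0.8232,  0.5478]), 'wrist_torque': array([0.0381, 0.0337, 0.0309]), 'gripper_width': 0.08520265908622553}
{'fovy': 49.65252777497334, 'cx': 318.793896536658, 'cy': 238.38444360430677, 'k1': -0.012695702110350192, 'rvec': array([ 1.8724,  1.2108, -0.6682]), 'tvec': array([-0.2096, -0.1962,  1.6628])}
{'fovy': 44.889321544975296, 'cx': 323.4223219768104, 'cy': 236.45527049847828, 'k1': -0.1830604104942785, 'rvec': array([ 2.1398, -2.1384,  0.183 ]), 'tvec': array([-0.0174,  0.587 ,  1.4498])}
```

View pics/scene0.png

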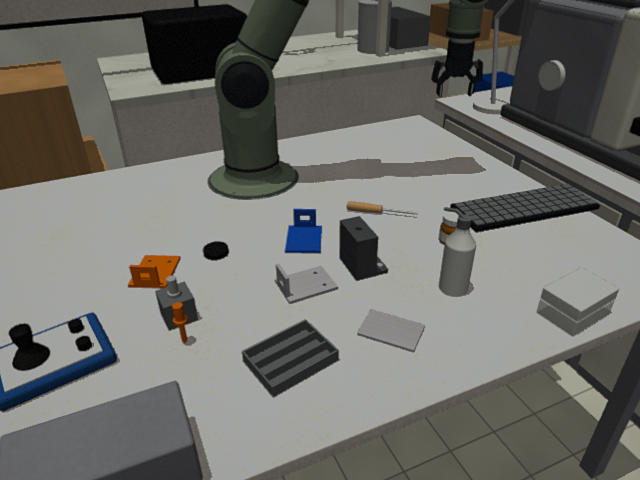

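View pics/top0.png

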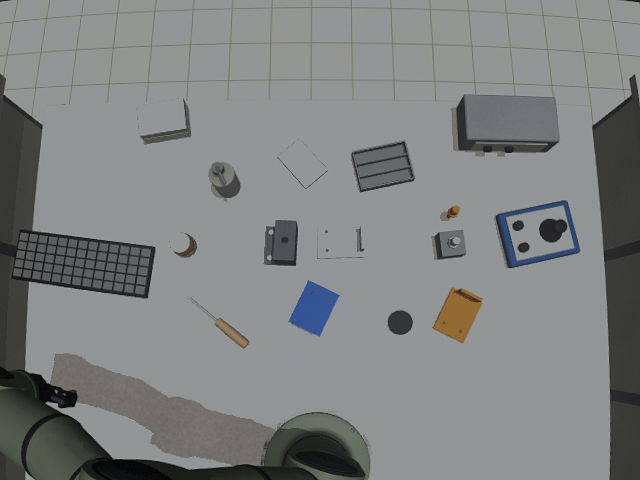

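The top view shows the block at about (283,243), the bracket at (340,242) with its tab at x≈361, and the rack with the steel pin at (451,243). I'll enlarge these.

Run:
```python
import cv2
t=cv2.imread("pics/top0.png"); s=cv2.imread("pics/scene0.png")
c=t[205:280,255:385]; cv2.imwrite("pics/c1.png",cv2.resize(c,None,fx=6,fy=6,interpolation=cv2.INTER_CUBIC))
c=t[195:275,420:480]; cv2.imwrite("pics/c2.png",cv2.resize(c,None,fx=7,fy=7,interpolation=cv2.INTER_CUBIC))
c=s[205:310,265:395]; cv2.imwrite("pics/c3.png",cv2.resize(c,None,fx=5,fy=5,interpolation=cv2.INTER_CUBIC))
c=s[260:350,145:215]; cv2.imwrite("pics/c4.png",cv2.resize(c,None,fx=6,fy=6,interpolation=cv2.INTER_CUBIC))
```

```text
(no output)
```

View pics/c1.png

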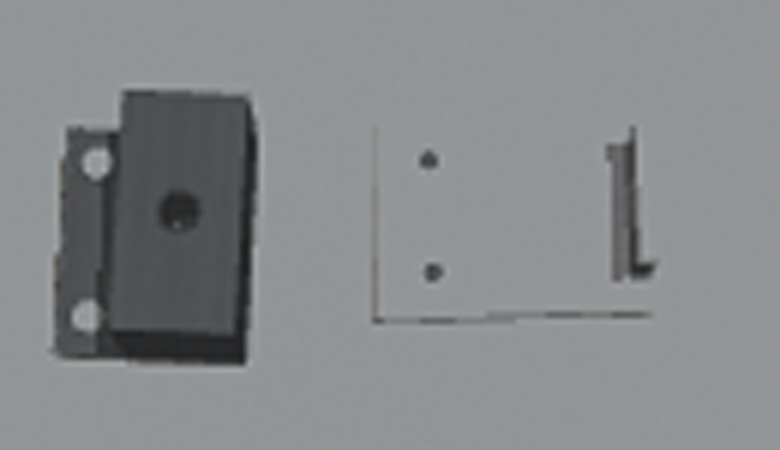

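View pics/c2.png

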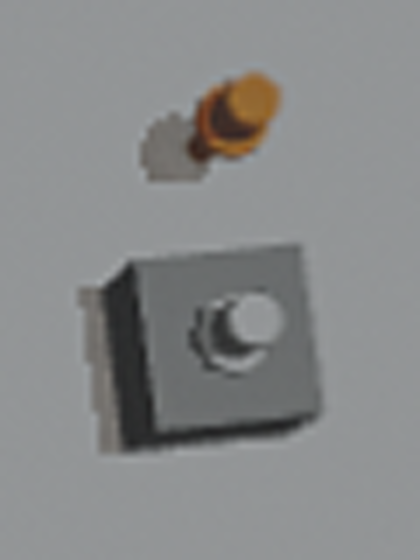

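View pics/c3.png

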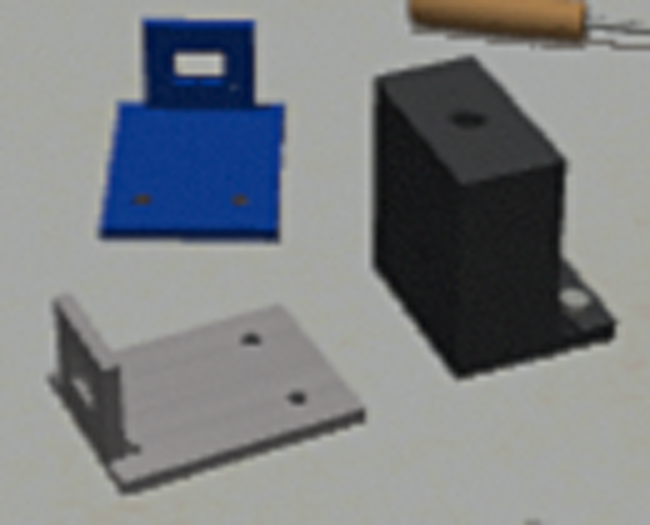

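View pics/c4.png

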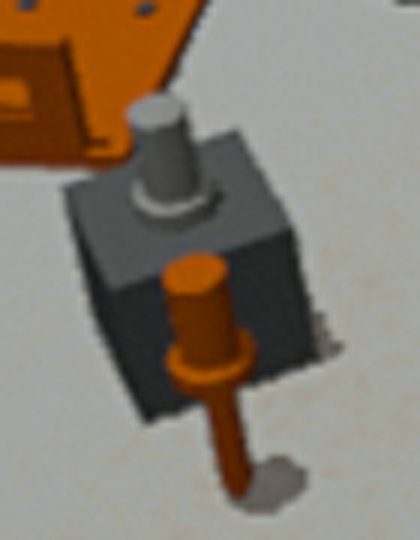

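```bash
cat > h.py <<'E'
from plant import r,camera,get_calibration
import cv2,numpy as np
from scipy.optimize import least_squares
np.set_printoptions(precision=4,suppress=True)
def proj(n,P):
    c=get_calibration(n);f=240/np.tan(np.radians(c['fovy'])/2)
    K=np.array([[f,0,c['cx']],[0,f,c['cy']],[0,0,1]])
    return cv2.projectPoints(np.array(P,float).reshape(-1,1,3),c['rvec'],c['tvec'],K,np.array([c['k1'],0,0,0]))[0].reshape(-1,2)
def ray(n,px,z):
    "world xy of pixel at height z"
    return least_squares(lambda p:(proj(n,[[p[0],p[1],z]])-px).ravel(),[.6,0]).x
def cr(x0,y0,s,pts): return [(x0+(a+.5)/s-.5,y0+(b+.5)/s-.5) for a,b in pts]
def pl(p,L):
    c,s=np.cos(p[2]),np.sin(p[2]);L=np.array(L,float)/1000
    return np.c_[p[0]+c*L[:,0]-s*L[:,1],p[1]+s*L[:,0]+c*L[:,1],L[:,2]]
def fit(p0,obs):
    def f(p): return np.concatenate([(proj(n,pl(p,L))-np.array(px)).ravel() for n,L,px in obs])
    q=least_squares(f,p0,loss='soft_l1'); return q.x,f(q.x).reshape(-1,2)
E
cat > f.py <<'E'
from h import *
T1=lambda p:cr(255,205,6,p);S3=lambda p:cr(265,205,5,p);T2=lambda p:cr(420,195,7,p);S4=lambda p:cr(145,260,6,p)
bt=("top",[(0,-50,110),(0,50,110),(52,-50,110),(52,50,110),(26,0,110)],T1([(248,97),(236,332),(122,91),(110,328),(180,211)]))
bs=("scene",[(0,-50,110),(0,50,110),(52,50,110),(52,-50,110),(0,50,0),(0,-50,0),(26,0,110)],S3([(462,185),(375,80),(475,57),(565,162),(375,268),(460,377),(467,119)]))
for o in([bt],[bs],[bt,bs]):
    q,e=fit([.6,.1,1.5],o);print("block",q,np.abs(e).mean(0))
ks=("scene",[(60,45,8),(60,-45,8),(60,-45,0),(-60,-45,0),(-60,-45,8),(-52,-30,60),(-60,-30,60)],S3([(280,306),(365,412),(365,421),(122,492),(121,484),(120,367),(105,367)]))
kt=("top",[(60,45,8),(-60,-30,60),(-60,30,60)],T1([(378,318),(637,130),(630,280)]))
for o in([ks],[kt],[kt,ks]):
    q,e=fit([.6,0,1.5],o);print("brk",q);print(e.round(1).tolist())
rt=("top",[(32,-32,62),(32,32,62),(-32,32,62),(-32,-32,62)][::-1],T2([(302,245),(320,415),(155,432),(135,262)]))
q,e=fit([.6,-.25,0],[rt]);print("rack",q,e.round(1).tolist())
print("pin",ray("top",T2([(255,317)])[0],.104),ray("scene",S4([(157,110)])[0],.104))
print("should",ray("top",T2([(235,338)])[0],.070))
E
python3 f.py
```

```text
block [0.5673 0.0537 1.5317] [0.0747 0.2553]
block [0.5679 0.0523 1.5196] [0.3958 0.3696]
block [0.5673 0.0531 1.5257] [0.3523 0.3866]
brk [ 0.5827 -0.0617  1.5907]
[[0.3, -0.6], [0.2, -0.7], [0.1, 0.3], [-0.1, 1.0], [-0.0, -0.2], [-0.0, -0.4], [-0.5, 0.6]]
brk [ 0.5808 -0.0528  1.5561]
[[-3.7, 0.2], [0.2, 0.7], [1.2, -1.2]]
brk [ 0.5818 -0.0604  1.5754]
[[-0.5, 0.3], [2.9, -0.1], [4.4, -2.0], [1.0, -0.8], [0.4, -0.8], [0.4, 0.2], [-0.1, 0.4], [-0.0, -0.8], [0.0, -0.9], [-0.4, 0.0]]
rack [ 0.5683 -0.3488  1.6606] [[-0.0, 0.1], [0.5, 0.2], [-0.2, -0.0], [-0.3, -0.2]]
pin [ 0.5695 -0.349 ] [ 0.569  -0.3501]
should [ 0.5671 -0.3494]
```

```bash
cat > ov.py <<'E'
from h import *
def segs():
    B=[]
    def box(x0,x1,y0,y1,z0,z1):
        c=[(x,y,z) for x in(x0,x1) for y in(y0,y1) for z in(z0,z1)]
        for i in range(8):
            for j in(1,2,4):
                if not i&j: B.append((c[i],c[i|j]))
    box(-60,60,-45,45,0,8);box(-60,-52,-30,30,8,60)
    for b in(25.5,):
        q=[(-60,-12.5,25.5),(-60,12.5,25.5),(-60,12.5,42.5),(-60,-12.5,42.5)]
        B+= [(q[i],q[(i+1)%4]) for i in range(4)]
    return B
def draw(img,n,p,win,s,out):
    x,y,w,h=win
    c=cv2.resize(img[y:y+h,x:x+w],None,fx=s,fy=s,interpolation=cv2.INTER_CUBIC)
    for a,b in segs():
        q=(proj(n,pl(p,[a,b]))-[x,y]+.5)*s-.5
        cv2.line(c,tuple(map(int,q[0]*16)),tuple(map(int,q[1]*16)),(0,0,255),1,cv2.LINE_AA,4)
    return c
if __name__=="__main__":
    t=cv2.imread("pics/top0.png");s=cv2.imread("pics/scene0.png")
    for p,k in(([.5827,-.0617,1.5907],1),):
        a=draw(t,"top",p,(305,210,70,60),6,"");b=draw(s,"scene",p,(265,255,80,55),6,"")
        h=max(a.shape[0],b.shape[0]);a,b=[cv2.copyMakeBorder(i,0,h-i.shape[0],0,0,0) for i in(a,b)]
        cv2.imwrite(f"pics/ov{k}.png",cv2.resize(np.hstack([a,b]),(800,int(h*800/(a.shape[1]+b.shape[1])))))
    for n,px in(("wash",(225,180)),("tray",(383,165)),("cap",(400,322)),("opin",(452,215))): print(n,ray("top",px,.03))
E
python3 ov.py
```

```text
wash [0.7424 0.2456]
tray [ 0.7842 -0.1768]
cap [ 0.3675 -0.2139]
opin [ 0.6482 -0.3586]
```

View pics/ov1.png

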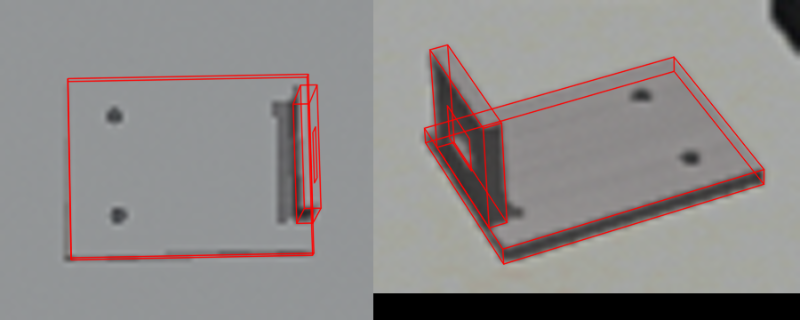

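The overlay fits in both views, which puts the bracket at (0.583, -0.061) with yaw 1.59. The block is at (0.567, 0.053) with yaw 1.527. I'll move above the tab and grip it there, to slide the bracket into line.

>>> arm_command:
  moves:
    - {"slide": [0.59, 0.08, -0.539], "roll": 2.779}
    - {"slide": [0.59, 0.08, -0.539], "roll": 2.779}
    - {"slide": [0.59, 0.08, -0.539], "roll": 2.779}
    - {"slide": [0.59, 0.08, -0.539], "roll": 2.779}
    - {"slide": [0.59, 0.08, -0.539], "roll": 2.779}
    - {"slide": [0.59, 0.08, -0.539], "roll": 2.779}
    - {"slide": [0.59, 0.08, -0.539], "roll": 2.779}
    - {"slide": [0.59, 0.08, -0.539], "roll": 2.779}
    - {"slide": [0.59, 0.08, -0.539], "roll": 2.779}
    - {"slide": [0.59, 0.08, -0.539], "roll": 2.779}
    - {"slide": [0.59, 0.08, -0.539], "roll": 2.779}
    - {"slide": [0.59, 0.08, -0.539], "roll": 2.779}
    - {"slide": [0.59, 0.08, -0.539], "roll": 2.779}
    - {"slide": [0.59, 0.08, -0.539], "roll": 2.779}
    - {"slide": [0.59, 0.08, -0.539], "roll": 2.779}
    - {"slide": [0.59, 0.08, -0.539], "roll": 2.779}
    - {"slide": [0.59, 0.08, -0.539], "roll": 2.779}
    - {"slide": [0.59, 0.08, -0.539], "roll": 2.779}
    - {"slide": [0.59, 0.08, -0.539], "roll": 2.779}
  hand: 0.06

```text
time_s: 2.48
eef_pos: [0.5846, -0.1173, 0.1514]
ee_rot: [[-1.0, 0.0, 0.021], [-0.021, 0.0, -1.0], [-0.0, -1.0, -0.0]]
contact_force: [-0.4, 0.0, 0.2]
gripper_width: 0.0602
```

```bash
cat >> h.py <<'E'
def go(x,y,z,yaw):
    "slide+roll to put TCP at x,y,z with tool z-axis at world angle yaw"
    s=r.sense();R=s['ee_rot'];d=np.array([x,y,z])-s['eef_pos']
    y0=np.arctan2(R[1,2],R[0,2]);a=(yaw-y0+np.pi)%(2*np.pi)-np.pi
    print("slide",R.T@d,"roll",-a)
def st():
    s=r.sense();R=s['ee_rot'];print(s['time_s'],s['eef_pos'],'yaw',np.arctan2(R[1,2],R[0,2]),'F',s['contact_force'],'w',s['gripper_width'],s['qpos'])
E
python3 -c "
from h import *
st();go(.5838,-.1177,.036,-1.551);print(r.sense()['ee_rot'])"
```

```text
2.475 [ 0.5846 -0.1173  0.1514] yaw -1.5499574982817617 F [-0.3774  0.0454  0.1849] w 0.06020776780756881 [-0.3621  0.6879  0.7045  1.7768 -0.5594  0.8872 -0.9544]
slide [0.0008 0.1154 0.0004] roll 0.0010425017182384977
[[-0.9998  0.0002  0.0208]
 [-0.0208  0.0002 -0.9998]
 [-0.0002 -1.     -0.0002]]
```

>>> arm_command:
  moves:
    - {"slide": [0.001, 0.04, 0], "roll": 0}
    - {"slide": [0.001, 0.08, 0], "roll": 0}
    - {"slide": [0.001, 0.105, 0], "roll": 0}
    - {"slide": [0.001, 0.115, 0], "roll": 0}
    - {"slide": [0.001, 0.115, 0], "roll": 0}

```text
time_s: 3.1
eef_pos: [0.5836, -0.1176, 0.0364]
ee_rot: [[-1.0, -0.0, 0.02], [-0.02, -0.0, -1.0], [0.0, -1.0, 0.0]]
contact_force: [-0.4, -0.8, 0.0]
gripper_width: 0.0602
```

```bash
python3 -c "
from h import *
st()
a=camera('scene')[200:320,250:400];cv2.imwrite('pics/g1.png',cv2.resize(a,None,fx=5,fy=5,interpolation=2)[:,:,::-1])"
```

```text
3.1 [ 0.5836 -0.1176  0.0364] yaw -1.5509746513740925 F [-0.4097 -0.7699  0.0178] w 0.060157903754162134 [-0.2763  0.836   0.569   1.8285 -0.6849  0.6838 -0.8576]
```

View pics/g1.png

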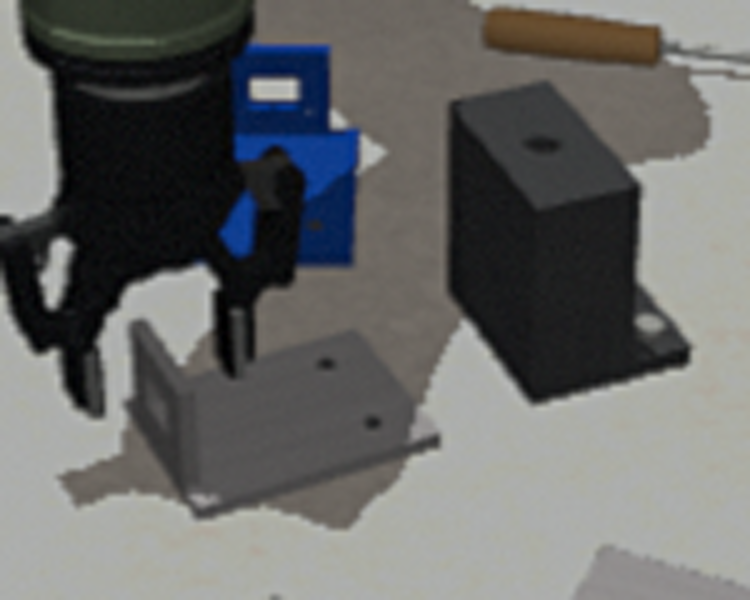

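The fingers straddle the tab at about (160,370). I'll close them.

>>> arm_command:
  moves:
    - {"slide": [0, 0, 0], "roll": 0}
    - {"slide": [0, 0, 0], "roll": 0}
    - {"slide": [0, 0, 0], "roll": 0}
    - {"slide": [0, 0, 0], "roll": 0}
    - {"slide": [0, 0, 0], "roll": 0}
    - {"slide": [0, 0, 0], "roll": 0}
  hand: 0.0
  force: 30

```text
time_s: 3.9
eef_pos: [0.5838, -0.1168, 0.0368]
ee_rot: [[-1.0, 0.0, 0.02], [-0.02, 0.001, -1.0], [-0.0, -1.0, -0.001]]
contact_force: [-2.5, 2.9, 7.3]
gripper_width: 0.0073
```

```bash
python3 -c "
from h import *
st()
# target: bracket yaw 1.527 on block axis; tab mid at block x=-(116+5)
b=np.array([.5673,.0534]);u=np.array([np.cos(1.527),np.sin(1.527)])
for g in (.156,.136,.120): print(g,b-u*g); go(*(b-u*g),r.sense()['eef_pos'][2],1.527-np.pi)"
```

```text
3.9 [ 0.5838 -0.1168  0.0368] yaw -1.5505226517462873 F [-2.4852  2.924   7.2861] w 0.007278013632208338 [-0.2768  0.8352  0.5687  1.8286 -0.6854  0.684  -0.8575]
0.156 [ 0.5605 -0.1025]
slide [ 0.023   0.     -0.0149] roll 0.06407000184350586
0.136 [ 0.5613 -0.0825]
slide [ 0.0217  0.     -0.0348] roll 0.06407000184350586
0.12 [ 0.562  -0.0665]
slide [ 0.0207  0.     -0.0508] roll 0.06407000184350586
```

>>> arm_command:
  moves:
    - {"slide": [0.004, -0.001, -0.003], "roll": 0.01}
    - {"slide": [0.008, -0.001, -0.008], "roll": 0.02}
    - {"slide": [0.012, -0.001, -0.013], "roll": 0.03}
    - {"slide": [0.016, -0.001, -0.018], "roll": 0.04}
    - {"slide": [0.02, -0.001, -0.023], "roll": 0.055}
    - {"slide": [0.022, -0.001, -0.028], "roll": 0.064}
    - {"slide": [0.0215, -0.001, -0.033], "roll": 0.064}
    - {"slide": [0.021, -0.001, -0.038], "roll": 0.064}
    - {"slide": [0.021, -0.001, -0.044], "roll": 0.064}
    - {"slide": [0.021, -0.001, -0.048], "roll": 0.064}
    - {"slide": [0.021, -0.001, -0.048], "roll": 0.064}

```text
time_s: 5.28
eef_pos: [0.5616, -0.0695, 0.0373]
ee_rot: [[-0.999, -0.0, -0.044], [0.044, 0.0, -0.999], [0.0, -1.0, -0.0]]
contact_force: [-0.7, -0.2, -3.1]
gripper_width: 0.0074
```

```bash
python3 -c "
from h import *
st()
a=camera('scene')[200:320,250:400];a=cv2.resize(a,None,fx=4,fy=4,interpolation=2)[:,:,::-1]
cv2.imwrite('pics/g2.png',a)
b=camera('top')[200:290,250:385];cv2.imwrite('pics/g2t.png',cv2.resize(b,None,fx=5,fy=5,interpolation=2)[:,:,::-1])"
```

```text
5.275 [ 0.5616 -0.0695  0.0373] yaw -1.6145571139000217 F [-0.6729 -0.1643 -3.1029] w 0.007394998962791888 [-0.3762  0.8081  0.5818  1.9083 -0.7212  0.6457 -0.952 ]
```

View pics/g2.png

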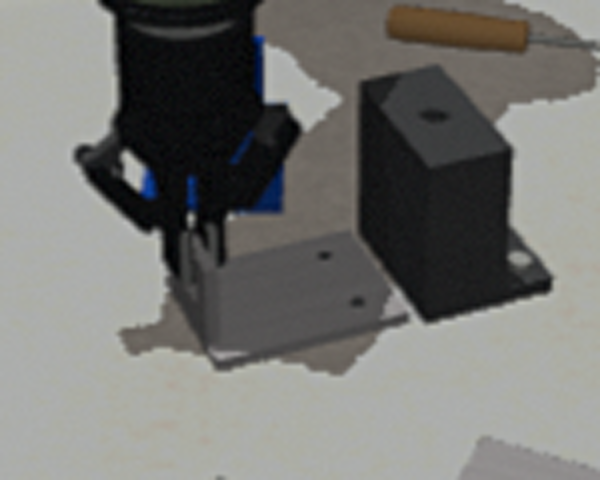

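View pics/g2t.png

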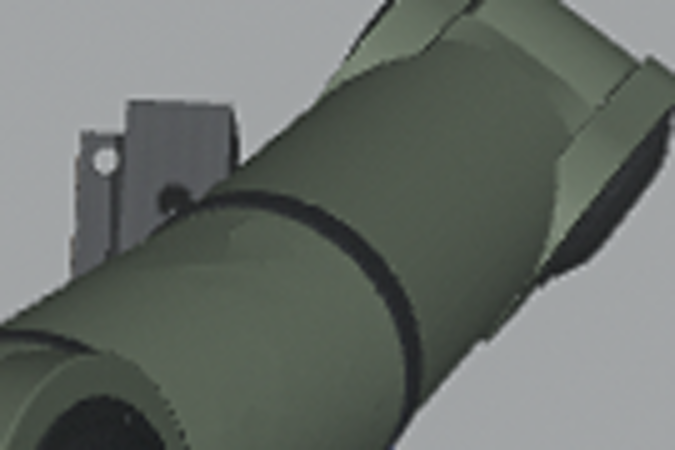

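```bash
cat > rel.py <<'E'
import numpy as np
def rel(q,b=(.5673,.0534,1.527)):
    d=np.array(q[:2])-b[:2];c,s=np.cos(b[2]),np.sin(b[2])
    return np.array([c*d[0]+s*d[1],-s*d[0]+c*d[1],q[2]-b[2]])
E
python3 -c "
from h import *;from rel import rel
S=lambda p:cr(250,200,4,p)
q,e=fit([.57,-.01,1.53],[('scene',[(60,-45,4),(-60,-45,0),(60,45,8),(-60,-45,8)],S([(410,317),(220,369),(352,231),(220,360)]))]);print(q,e.round(1).tolist(),rel(q))
g=r.sense()['eef_pos'];q2=[g[0]+.056*np.cos(1.527),g[1]+.056*np.sin(1.527),1.527];print(q2,rel(q2))"
```

```text
[ 0.5637 -0.0126  1.5263] [[0.7, -0.1], [-0.3, 0.6], [0.0, -0.7], [-0.4, 0.0]] [-0.0661  0.0007 -0.0007]
[np.float64(0.5640609325265612), np.float64(-0.01400367763644303), 1.527] [-0.0675  0.0003  0.    ]
```

>>> arm_command:
  moves:
    - {"slide": [0, 0, -0.002], "roll": 0}
    - {"slide": [0, 0, -0.004], "roll": 0}
    - {"slide": [0, 0, -0.005], "roll": 0}
    - {"slide": [0, 0, -0.005], "roll": 0}

```text
time_s: 5.88
eef_pos: [0.5619, -0.0647, 0.0373]
ee_rot: [[-0.999, 0.0, -0.044], [0.044, -0.0, -0.999], [-0.0, -1.0, 0.0]]
contact_force: [0.3, 0.5, -3.2]
gripper_width: 0.0072
```

>>> arm_command:
  moves:
    - {"slide": [0, 0, -0.001], "roll": 0}
    - {"slide": [0, 0, -0.001], "roll": 0}

```text
time_s: 6.12
eef_pos: [0.5619, -0.0637, 0.0373]
ee_rot: [[-0.999, -0.0, -0.044], [0.044, 0.0, -0.999], [0.0, -1.0, -0.0]]
contact_force: [-0.2, -0.7, -3.7]
gripper_width: 0.0074
```

>>> arm_command:
  moves:
    - {"slide": [0, 0, -0.001], "roll": 0}
    - {"slide": [0, 0, -0.001], "roll": 0}

```text
time_s: 6.38
eef_pos: [0.5619, -0.0627, 0.0373]
ee_rot: [[-0.999, -0.0, -0.044], [0.044, 0.0, -0.999], [0.0, -1.0, -0.0]]
contact_force: [-0.2, 0.4, -3.5]
gripper_width: 0.007
```

>>> arm_command:
  moves:
    - {"slide": [0, 0, -0.001], "roll": 0}
    - {"slide": [0, 0, -0.001], "roll": 0}

```text
time_s: 6.62
eef_pos: [0.5619, -0.0623, 0.0374]
ee_rot: [[-0.999, 0.0, -0.045], [0.045, -0.001, -0.999], [-0.0, -1.0, 0.001]]
contact_force: [-2.5, -3.6, -1.6]
gripper_width: 0.0071
```

>>> arm_command:
  moves:
    - {"slide": [0, 0, -0.001], "roll": 0}
    - {"slide": [0, 0, -0.001], "roll": 0}

```text
time_s: 6.88
eef_pos: [0.5618, -0.0621, 0.0375]
ee_rot: [[-0.999, 0.0, -0.045], [0.045, -0.002, -0.999], [-0.0, -1.0, 0.002]]
contact_force: [-2.7, -9.1, 0.3]
gripper_width: 0.0074
```

>>> arm_command:
  moves:
    - {"slide": [0, 0, -0.001], "roll": 0}
    - {"slide": [0, 0, -0.001], "roll": 0}

```text
time_s: 7.12
eef_pos: [0.5618, -0.062, 0.0376]
ee_rot: [[-0.999, 0.0, -0.046], [0.046, -0.003, -0.999], [-0.0, -1.0, 0.003]]
contact_force: [-4.5, -12.4, 0.8]
gripper_width: 0.0068
```

Contact with the face came at TCP y≈-0.0624, which agrees with the block estimate. Next I'll release and lift.

>>> arm_command:
  moves:
    - {"slide": [0, 0, 0.002], "roll": 0}
    - {"slide": [0, 0, 0.002], "roll": 0}
    - {"slide": [0, 0, 0.002], "roll": 0}
    - {"slide": [0, 0, 0.002], "roll": 0}
  hand: 0.05

```text
time_s: 7.62
eef_pos: [0.5621, -0.0615, 0.0373]
ee_rot: [[-0.999, 0.0, -0.044], [0.044, 0.0, -0.999], [-0.0, -1.0, -0.0]]
contact_force: [-0.6, 0.6, -0.0]
gripper_width: 0.0496
```

>>> arm_command:
  moves:
    - {"slide": [0, -0.04, 0.002], "roll": 0}
    - {"slide": [0, -0.08, 0.02], "roll": -0.05}
    - {"slide": [0, -0.085, 0.05], "roll": -0.3}
    - {"slide": [0, -0.085, 0.085], "roll": -0.5}
    - {"slide": [0, -0.085, 0.085], "roll": -0.7}
    - {"slide": [0, -0.085, 0.085], "roll": -0.9}
    - {"slide": [0, -0.085, 0.085], "roll": -1.1}
    - {"slide": [0, -0.085, 0.085], "roll": -1.3}
    - {"slide": [0, -0.085, 0.085], "roll": -1.5}
    - {"slide": [0, -0.085, 0.085], "roll": -1.573}
    - {"slide": [0, -0.085, 0.085], "roll": -1.573}
    - {"slide": [0, -0.085, 0.085], "roll": -1.573}
  hand: 0.03

```text
time_s: 9.12
eef_pos: [0.5582, -0.1468, 0.1223]
ee_rot: [[-0.046, 0.0, 0.999], [-0.999, 0.0, -0.046], [-0.0, -1.0, 0.0]]
contact_force: [-0.0, 0.9, 0.4]
gripper_width: 0.0302
```

```bash
python3 -c "
from h import *
st()
b=np.array([.5673,.0534]);u=np.array([np.cos(1.527),np.sin(1.527)])
go(*(b-u*.146),.045,-.0437)
a=camera('scene')[180:330,220:400];a=cv2.resize(a,None,fx=4,fy=4,interpolation=2)[:,:,::-1]
cv2.imwrite('pics/g3.png',a)"
```

```text
9.125 [ 0.5582 -0.1468  0.1223] yaw -0.045895126605804526 F [-0.0383  0.9075  0.4437] w 0.03016769306681088 [-0.0319  0.6027  0.2657  1.833  -0.224   0.735   0.3102]
slide [-0.0544  0.0773  0.0002] roll -0.002195126605804454
```

View pics/g3.png

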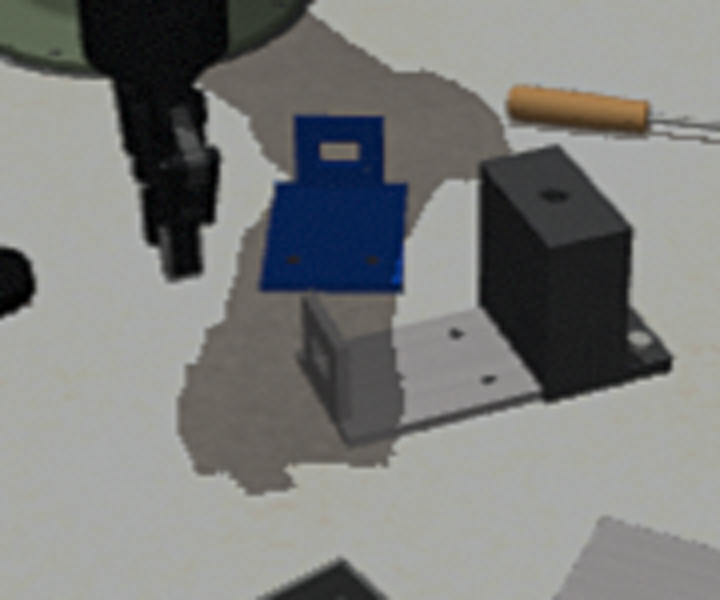

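The bracket's foot is flush with the block at (540,390) in the crop, and the fingers are clear behind the tab. I'll go down behind the tab and start tipping.

>>> arm_command:
  moves:
    - {"slide": [-0.01, 0.03, 0], "roll": 0}
    - {"slide": [-0.025, 0.065, 0], "roll": 0}
    - {"slide": [-0.04, 0.078, 0], "roll": 0}
    - {"slide": [-0.054, 0.078, 0], "roll": 0}
    - {"slide": [-0.054, 0.078, 0], "roll": 0}

```text
time_s: 9.8
eef_pos: [0.5613, -0.0916, 0.0454]
ee_rot: [[-0.041, 0.001, 0.999], [-0.999, 0.0, -0.041], [-0.0, -1.0, 0.001]]
contact_force: [1.1, 0.7, 0.6]
gripper_width: 0.0299
```

```bash
python3 -c "
from h import *;from rel import rel
st();p=r.sense()['eef_pos'];x0=rel([p[0],p[1],0])[0]*1e3;z0=p[2]*1e3;print(x0,z0)
for b in (46,):
  for t in range(0,91,5):
    s,c=np.sin(np.radians(t)),np.cos(np.radians(t))
    x=(b-8)*s-120*c-11;z=120*s+b*c-2
    print(t,'slide x',round(-(x-x0)),'y',round(-(z-z0)))"
```

```text
9.8 [ 0.5613 -0.0916  0.0454] yaw -0.04078553631017108 F [1.1082 0.7431 0.6386] w 0.029931782058603716 [-0.0986  0.711   0.2224  1.8879 -0.2703  0.5702  0.2593]
-145.08818873404934 45.35015307482786
0 slide x -14 y 1
5 slide x -18 y -9
10 slide x -23 y -19
15 slide x -28 y -28
20 slide x -34 y -37
25 slide x -41 y -45
30 slide x -49 y -52
35 slide x -58 y -59
40 slide x -67 y -65
45 slide x -76 y -70
50 slide x -86 y -74
55 slide x -96 y -77
60 slide x -107 y -80
65 slide x -118 y -81
70 slide x -129 y -81
75 slide x -140 y -80
80 slide x -151 y -79
85 slide x -161 y -76
90 slide x -172 y -73
```

>>> arm_command:
  moves:
    - {"slide": [-0.007, 0, 0], "roll": 0}
    - {"slide": [-0.012, 0, 0], "roll": 0}
    - {"slide": [-0.016, -0.004, 0], "roll": 0}
    - {"slide": [-0.018, -0.009, 0], "roll": 0}
    - {"slide": [-0.02, -0.014, 0], "roll": 0}
    - {"slide": [-0.023, -0.019, 0], "roll": 0}
    - {"slide": [-0.026, -0.024, 0], "roll": 0}
    - {"slide": [-0.028, -0.028, 0], "roll": 0}
    - {"slide": [-0.034, -0.037, 0], "roll": 0}
    - {"slide": [-0.034, -0.037, 0], "roll": 0}

```text
time_s: 11.05
eef_pos: [0.5623, -0.0583, 0.0821]
ee_rot: [[-0.041, 0.001, 0.999], [-0.999, 0.0, -0.041], [-0.0, -1.0, 0.001]]
contact_force: [-1.2, -3.3, 1.5]
gripper_width: 0.0298
```

```bash
python3 -c "
from h import *
st()
a=camera('scene')[180:330,220:400];a=cv2.resize(a,None,fx=4,fy=4,interpolation=2)[:,:,::-1]
cv2.imwrite('pics/g4.png',a)"
```

```text
11.05 [ 0.5623 -0.0583  0.0821] yaw -0.04128366872749495 F [-1.1852 -3.2951  1.4665] w 0.029796103940063625 [-0.1806  0.6495  0.2535  1.8855 -0.258   0.6372  0.1905]
```

View pics/g4.png

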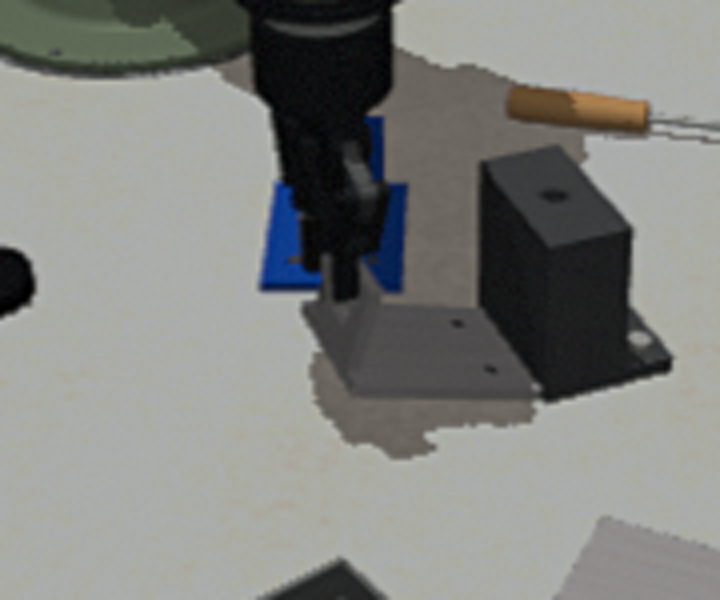

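The bracket is tipping at about 18°, with contact near 3.5 N, so I'll continue.

>>> arm_command:
  moves:
    - {"slide": [-0.004, -0.004, 0], "roll": 0}
    - {"slide": [-0.007, -0.008, 0], "roll": 0}
    - {"slide": [-0.011, -0.0115, 0], "roll": 0}
    - {"slide": [-0.015, -0.015, 0], "roll": 0}
    - {"slide": [-0.0195, -0.0185, 0], "roll": 0}
    - {"slide": [-0.024, -0.022, 0], "roll": 0}
    - {"slide": [-0.0285, -0.025, 0], "roll": 0}
    - {"slide": [-0.033, -0.028, 0], "roll": 0}
    - {"slide": [-0.0375, -0.0305, 0], "roll": 0}
    - {"slide": [-0.042, -0.033, 0], "roll": 0}
    - {"slide": [-0.047, -0.035, 0], "roll": 0}
    - {"slide": [-0.052, -0.037, 0], "roll": 0}
    - {"slide": [-0.052, -0.037, 0], "roll": 0}

```text
time_s: 12.72
eef_pos: [0.5647, -0.0071, 0.1193]
ee_rot: [[-0.042, 0.002, 0.999], [-0.999, -0.0, -0.042], [0.0, -1.0, 0.002]]
contact_force: [-2.3, -8.4, 15.0]
gripper_width: 0.0299
```

```bash
python3 -c "
from h import *
st()
a=camera('scene')[180:330,220:400];a=cv2.resize(a,None,fx=4,fy=4,interpolation=2)[:,:,::-1]
cv2.imwrite('pics/g5.png',a)"
```

```text
12.725 [ 0.5647 -0.0071  0.1193] yaw -0.042218170324345 F [-2.3008 -8.4339 15.0218] w 0.029914308223100615 [-0.2942  0.5927  0.284   1.8698 -0.2415  0.7109  0.0854]
```

View pics/g5.png

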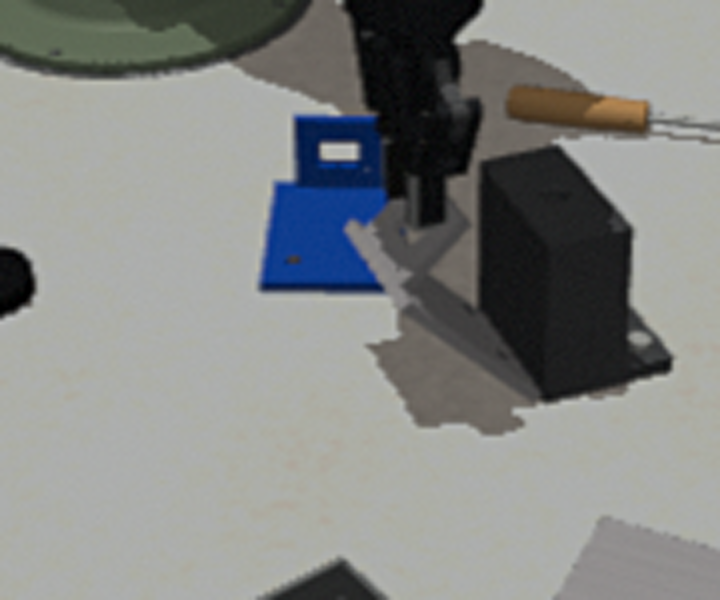

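Force rose to 17 N because the tip is dragging down the tab face. From here I'll use a slightly higher path.

>>> arm_command:
  moves:
    - {"slide": [-0.004, -0.003, 0], "roll": 0}
    - {"slide": [-0.008, -0.005, 0], "roll": 0}
    - {"slide": [-0.012, -0.006, 0], "roll": 0}
    - {"slide": [-0.016, -0.0075, 0], "roll": 0}
    - {"slide": [-0.02, -0.0085, 0], "roll": 0}
    - {"slide": [-0.024, -0.009, 0], "roll": 0}
    - {"slide": [-0.03, -0.01, 0], "roll": 0}
    - {"slide": [-0.036, -0.0105, 0], "roll": 0}
    - {"slide": [-0.036, -0.0105, 0], "roll": 0}

```text
time_s: 13.9
eef_pos: [0.5657, 0.0298, 0.1289]
ee_rot: [[-0.041, 0.0, 0.999], [-0.999, 0.0, -0.041], [-0.0, -1.0, 0.0]]
contact_force: [-0.6, -1.7, 2.6]
gripper_width: 0.0302
```

```bash
python3 -c "
from h import *
st()
a=camera('scene')[180:330,220:400];a=cv2.resize(a,None,fx=4,fy=4,interpolation=2)[:,:,::-1]
cv2.imwrite('pics/g6.png',a)"
```

```text
13.9 [0.5657 0.0298 0.1289] yaw -0.04122680406679921 F [-0.5715 -1.748   2.5649] w 0.030237790505515533 [-0.3638  0.5818  0.2915  1.8584 -0.238   0.735   0.0186]
```

View pics/g6.png

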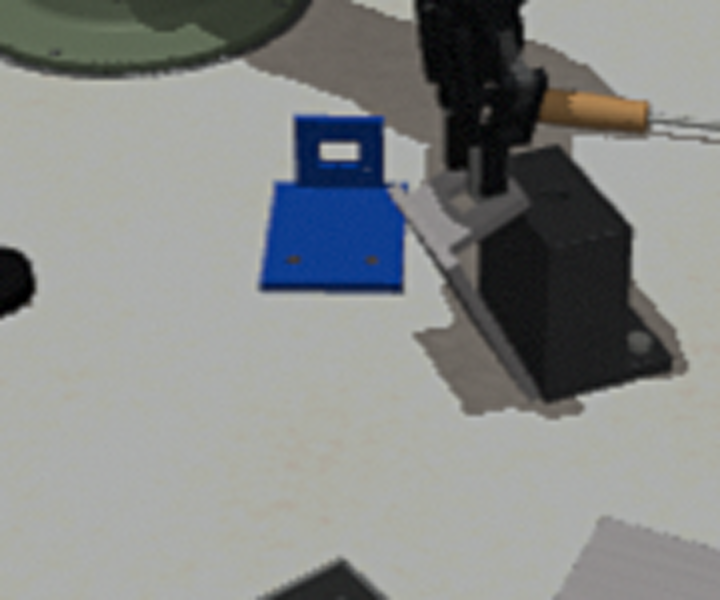

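At about 65°, the force is only 3 N. Finishing the tip.

>>> arm_command:
  moves:
    - {"slide": [-0.0055, 0, 0], "roll": 0}
    - {"slide": [-0.011, 0, 0], "roll": 0}
    - {"slide": [-0.017, 0.0005, 0], "roll": 0}
    - {"slide": [-0.023, 0.001, 0], "roll": 0}
    - {"slide": [-0.029, 0.002, 0], "roll": 0}
    - {"slide": [-0.035, 0.003, 0], "roll": 0}
    - {"slide": [-0.041, 0.0045, 0], "roll": 0}
    - {"slide": [-0.046, 0.006, 0], "roll": 0}
    - {"slide": [-0.049, 0.0075, 0], "roll": 0}
    - {"slide": [-0.051, 0.0085, 0], "roll": 0}
    - {"slide": [-0.051, 0.0085, 0], "roll": 0}

```text
time_s: 15.32
eef_pos: [0.5684, 0.082, 0.1212]
ee_rot: [[-0.041, 0.002, 0.999], [-0.999, 0.002, -0.041], [-0.002, -1.0, 0.001]]
contact_force: [-2.4, 5.0, 16.8]
gripper_width: 0.0301
```

```bash
python3 -c "
from h import *
st()
a=camera('scene')[180:330,220:400];a=cv2.resize(a,None,fx=4,fy=4,interpolation=2)[:,:,::-1]
cv2.imwrite('pics/g7.png',a)"
```

```text
15.325 [0.5684 0.082  0.1212] yaw -0.040953868047603224 F [-2.4439  5.0342 16.7668] w 0.03014891182787644 [-0.4477  0.6027  0.2877  1.8438 -0.2469  0.7279 -0.0639]
```

View pics/g7.png

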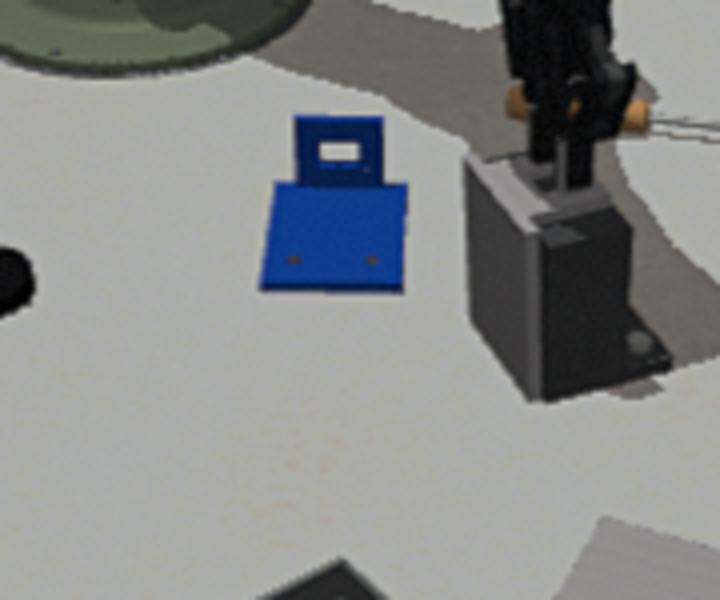

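The bracket stands upright against the face, with the tab over the block top. I'll lift off straight up and move towards the pin.

>>> arm_command:
  moves:
    - {"slide": [0, -0.008, 0], "roll": 0}
    - {"slide": [0, -0.03, 0], "roll": 0}
    - {"slide": [0, -0.07, 0], "roll": 0}
    - {"slide": [0.03, -0.11, 0], "roll": 0}
    - {"slide": [0.09, -0.12, 0], "roll": 0}
    - {"slide": [0.15, -0.12, 0], "roll": 0}
    - {"slide": [0.21, -0.12, 0], "roll": 0}
    - {"slide": [0.27, -0.12, 0], "roll": 0}
    - {"slide": [0.33, -0.12, 0], "roll": 0}
    - {"slide": [0.39, -0.12, 0], "roll": 0}
    - {"slide": [0.43, -0.12, 0.018], "roll": 0}
    - {"slide": [0.43, -0.12, 0.018], "roll": 0}
    - {"slide": [0.43, -0.12, 0.018], "roll": 0}
    - {"slide": [0.43, -0.12, 0.018], "roll": 0}
  hand: 0.03

```text
time_s: 17.12
eef_pos: [0.5679, -0.349, 0.2405]
ee_rot: [[-0.041, 0.0, 0.999], [-0.999, 0.0, -0.041], [-0.001, -1.0, 0.0]]
contact_force: [-0.2, -0.3, 0.5]
gripper_width: 0.03
```

```bash
python3 -c "
from h import *
st()
go(.5693,-.3495,.074,-.044)
a=camera('scene');cv2.imwrite('pics/g8.png',cv2.resize(a[190:290,320:400],None,fx=6,fy=6,interpolation=2)[:,:,::-1])
cv2.imwrite('pics/g8r.png',cv2.resize(a[200:350,120:270],None,fx=4,fy=4,interpolation=2)[:,:,::-1])
b=camera('top');cv2.imwrite('pics/g8t.png',cv2.resize(b[210:275,255:335],None,fx=8,fy=8,interpolation=2)[:,:,::-1])"
```

```text
17.125 [ 0.5679 -0.349   0.2405] yaw -0.04071632549568642 F [-0.2154 -0.2895  0.4518] w 0.03000055547865012 [ 0.2215  0.6129  0.3906  1.485  -0.2497  1.0932  0.6224]
slide [0.0005 0.1665 0.0015] roll 0.0032836745043134385
```

View pics/g8.png

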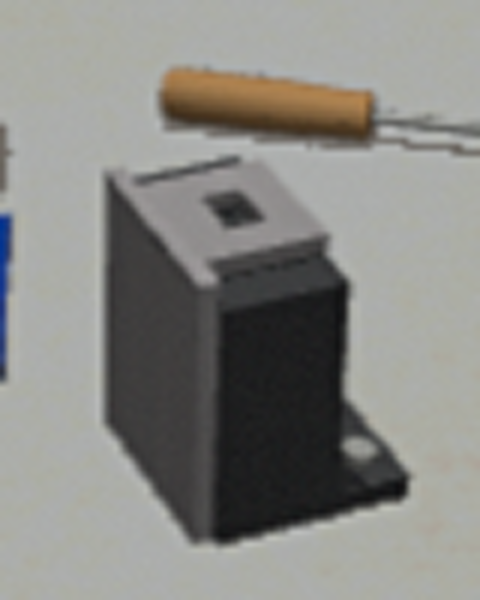

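View pics/g8r.png

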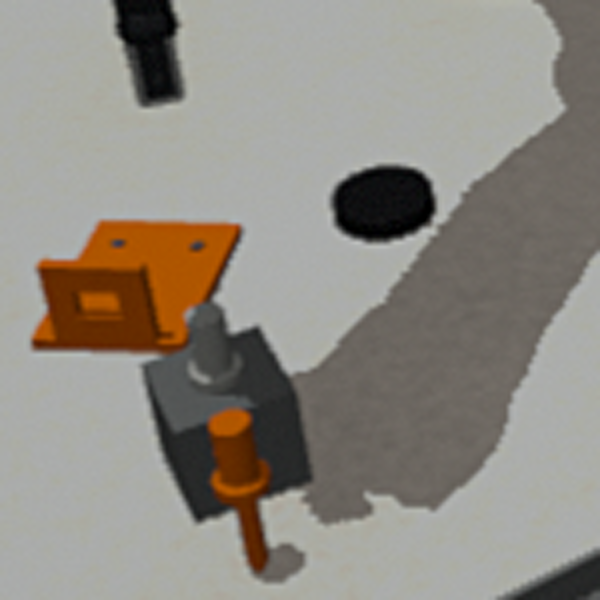

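View pics/g8t.png

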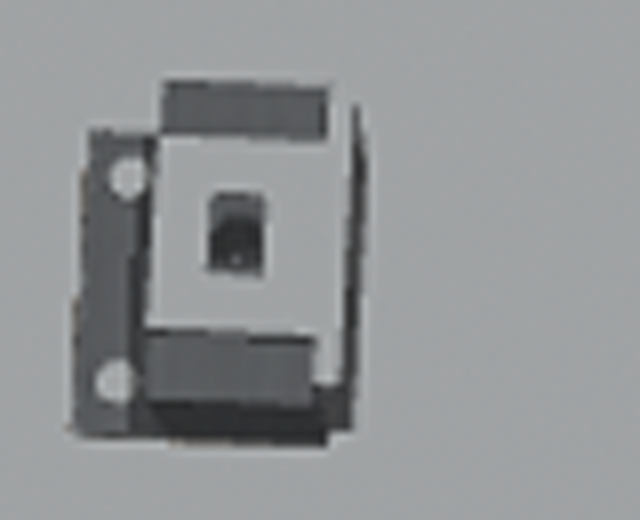

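The bracket is upright and flush. In the top crop the slot is centred at about (237,234) and the hole at about (237,241), roughly 2 mm off along the face, which is within tolerance. I'll work out the hole position and go down to the pin.

```bash
python3 -c "
from h import *;from rel import rel
T=lambda p:cr(255,210,8,p);S=lambda p:cr(320,190,6,p)
for n,px,z in (('top',T([(237,241)])[0],.11),('top',T([(236.5,233.5)])[0],.12),('scene',S([(235,208)])[0],.12),('top',T([(163,136)])[0],.12),('top',T([(146,326)])[0],.12),('scene',S([(328,237)])[0],.12)):
  w=ray(n,px,z);print(n,z,w,rel([*w,0])[:2])
b=np.array([.5673,.0534]);u=np.array([np.cos(1.527),np.sin(1.527)]);print(b+.026*u)"
```

```text
top 0.11 [0.5686 0.0803] [ 0.0269 -0.0001]
top 0.12 [0.5693 0.0799] [ 0.0265 -0.0008]
scene 0.12 [0.5683 0.0792] [0.0259 0.0001]
top 0.12 [0.5997 0.1029] [ 0.0508 -0.0302]
top 0.12 [0.5406 0.1073] [0.0526 0.029 ]
scene 0.12 [0.6014 0.1013] [ 0.0493 -0.032 ]
[0.5684 0.0794]
```

>>> arm_command:
  moves:
    - {"slide": [0, 0.05, 0.001], "roll": 0}
    - {"slide": [0, 0.1, 0.001], "roll": 0}
    - {"slide": [0, 0.14, 0.001], "roll": 0}
    - {"slide": [0, 0.158, 0.001], "roll": 0}
    - {"slide": [0, 0.166, 0.001], "roll": 0}
    - {"slide": [0, 0.166, 0.001], "roll": 0}
  hand: 0.05

```text
time_s: 17.98
eef_pos: [0.5691, -0.3505, 0.0752]
ee_rot: [[-0.042, 0.001, 0.999], [-0.999, -0.0, -0.042], [0.0, -1.0, 0.001]]
contact_force: [-0.9, -0.9, 0.5]
gripper_width: 0.0498
```

```bash
python3 -c "
from h import *
st()
a=camera('scene')
cv2.imwrite('pics/g9.png',cv2.resize(a[230:350,130:250],None,fx=5,fy=5,interpolation=2)[:,:,::-1])"
```

```text
17.975 [ 0.5691 -0.3505  0.0752] yaw -0.041953004814103655 F [-0.8651 -0.9096  0.5018] w 0.0498322873977847 [ 0.2657  0.7991  0.318   1.6008 -0.3202  0.7925  0.6779]
```

View pics/g9.png

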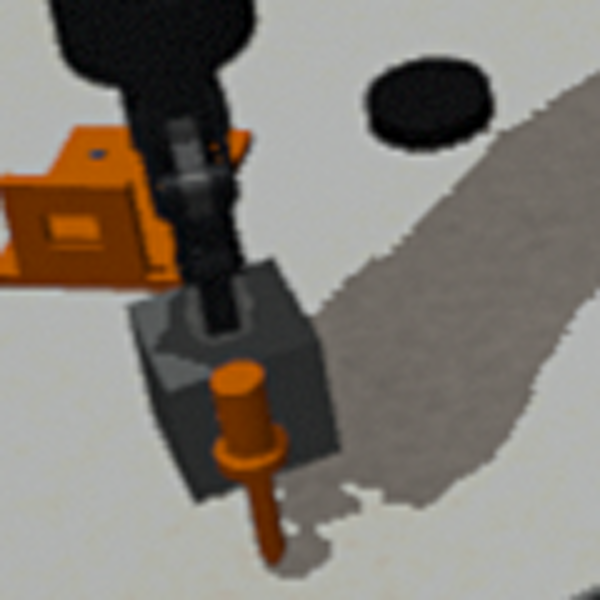

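The fingers are around the steel pin with the orange one clear. Closing.

>>> arm_command:
  moves:
    - {"slide": [0, 0, 0], "roll": 0}
    - {"slide": [0, 0, 0], "roll": 0}
    - {"slide": [0, 0, 0], "roll": 0}
    - {"slide": [0, 0, 0], "roll": 0}
    - {"slide": [0, 0, 0], "roll": 0}
  hand: 0.0
  force: 50

```text
time_s: 18.65
eef_pos: [0.569, -0.3506, 0.0753]
ee_rot: [[-0.042, 0.001, 0.999], [-0.999, -0.0, -0.042], [0.0, -1.0, 0.001]]
contact_force: [-1.2, 0.7, 6.8]
gripper_width: 0.0186
```

>>> arm_command:
  moves:
    - {"slide": [0, -0.015, 0], "roll": 0}
    - {"slide": [0, -0.045, 0], "roll": 0}
    - {"slide": [0, -0.09, 0], "roll": 0}
    - {"slide": [0, -0.14, 0], "roll": 0}
    - {"slide": [0, -0.15, 0], "roll": 0}
    - {"slide": [0, -0.15, 0], "roll": 0}

```text
time_s: 19.4
eef_pos: [0.5687, -0.3503, 0.225]
ee_rot: [[-0.042, 0.001, 0.999], [-0.999, -0.0, -0.042], [0.0, -1.0, 0.001]]
contact_force: [0.6, 0.4, -2.3]
gripper_width: 0.0185
```

```bash
python3 -c "
from h import *
st()
a=camera('scene')
cv2.imwrite('pics/g10.png',cv2.resize(a[210:330,130:250],None,fx=5,fy=5,interpolation=2)[:,:,::-1])
b=camera('top');cv2.imwrite('pics/g10t.png',cv2.resize(b[190:290,400:500],None,fx=5,fy=5,interpolation=2)[:,:,::-1])
go(.5684,.0797,.225,-.044)"
```

```text
19.4 [ 0.5687 -0.3503  0.225 ] yaw -0.04198652277897097 F [ 0.6394  0.3541 -2.3177] w 0.01851913262531244 [ 0.2244  0.6291  0.3877  1.4986 -0.2577  1.0635  0.6284]
slide [-0.4292 -0.0014 -0.0179] roll 0.002122423210693558
```

View pics/g10.png

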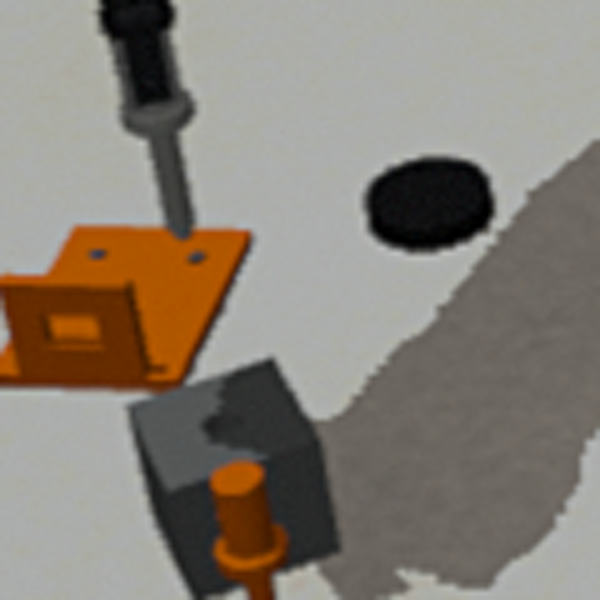

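View pics/g10t.png

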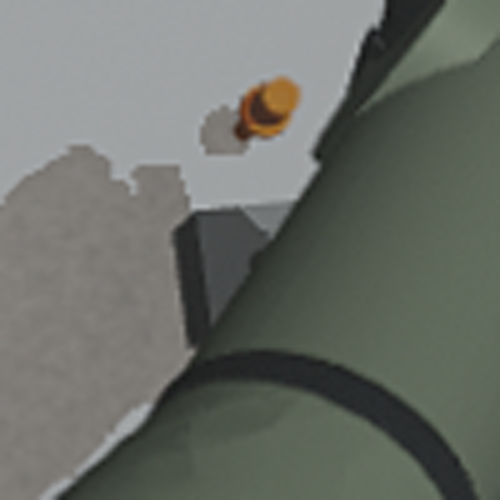

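```bash
python3 -c "
from h import *
p=r.sense()['eef_pos']
for dz in (.1567-p[2],.1567+.055-p[2]):
  q=(proj('scene',[p+[0,0,dz],p+[.01,0,dz],p+[0,.01,dz],p+[0,0,dz+.01]])-[130,210]+.5)*5-.5;print(q)"
```

```text
[[183.5444 234.4602]
 [188.0944 247.8138]
 [209.0154 228.3648]
 [179.1611 213.6706]]
[[158.8567 117.2866]
 [163.348  130.1345]
 [185.1762 111.3896]
 [154.2115  95.217 ]]
```

>>> arm_command:
  moves:
    - {"slide": [-0.05, -0.01, -0.002], "roll": 0}
    - {"slide": [-0.1, -0.01, -0.004], "roll": 0}
    - {"slide": [-0.15, -0.01, -0.006], "roll": 0}
    - {"slide": [-0.2, -0.01, -0.008], "roll": 0}
    - {"slide": [-0.25, -0.01, -0.01], "roll": 0}
    - {"slide": [-0.3, -0.01, -0.012], "roll": 0}
    - {"slide": [-0.35, -0.01, -0.015], "roll": 0}
    - {"slide": [-0.39, -0.01, -0.017], "roll": 0}
    - {"slide": [-0.415, -0.01, -0.018], "roll": 0}
    - {"slide": [-0.43, -0.01, -0.018], "roll": 0}
    - {"slide": [-0.43, 0, -0.018], "roll": 0}
    - {"slide": [-0.43, 0, -0.018], "roll": 0}
    - {"slide": [-0.43, 0, -0.018], "roll": 0}

```text
time_s: 21.12
eef_pos: [0.5688, 0.0788, 0.2242]
ee_rot: [[-0.044, -0.0, 0.999], [-0.999, -0.0, -0.044], [0.0, -1.0, -0.0]]
contact_force: [-0.6, -0.4, -1.7]
gripper_width: 0.0187
```

```bash
python3 -c "
from h import *
st()
a=camera('scene')
cv2.imwrite('pics/g11.png',cv2.resize(a[150:280,310:410],None,fx=6,fy=6,interpolation=2)[:,:600,::-1])
go(.5684,.08,.225,-.044)
p=r.sense()['eef_pos']
for dz in (-.0683,-.0133):
  print((proj('scene',[p+[0,0,dz]])-[310,150]+.5)*6-.5)
print((proj('scene',[[.5684,.0797,.12]])-[310,150]+.5)*6-.5)"
```

```text
21.125 [0.5688 0.0788 0.2242] yaw -0.043615748793692045 F [-0.5878 -0.4187 -1.6796] w 0.018654703677142143 [-0.4989  0.4721  0.3615  1.7595 -0.1991  0.9464 -0.1002]
slide [-0.001  -0.0006 -0.0005] roll 0.0005691212446152782
[[298.1089 366.9546]]
[[302.8122 236.614 ]]
[[296.18   447.8657]]
```

View pics/g11.png

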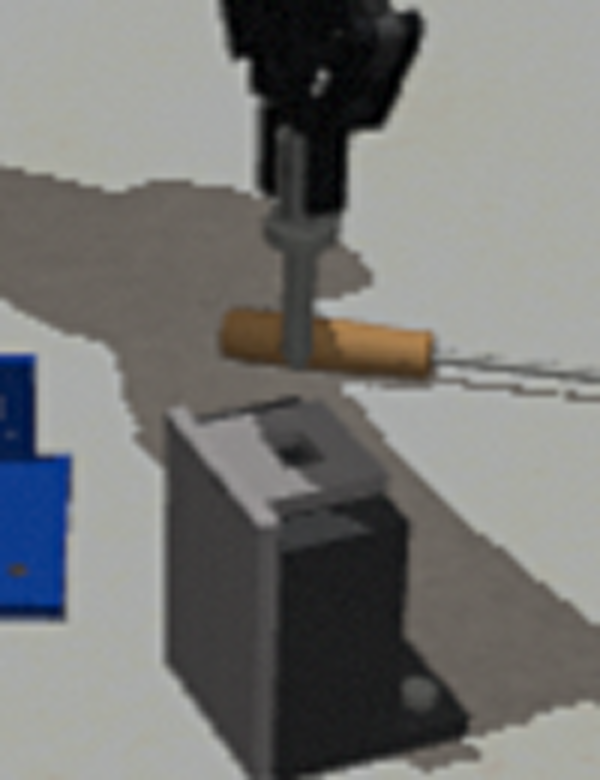

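The pin hangs vertical, with its tip at (296,365) within 2 px of the prediction, above the slot at (297,450). I'll descend in steps and watch the force.

>>> arm_command:
  moves:
    - {"slide": [-0.0014, 0.008, -0.0004], "roll": 0}
    - {"slide": [-0.0014, 0.018, -0.0004], "roll": 0}
    - {"slide": [-0.0014, 0.028, -0.0004], "roll": 0}
    - {"slide": [-0.0014, 0.034, -0.0004], "roll": 0}
    - {"slide": [-0.0014, 0.038, -0.0004], "roll": 0}
    - {"slide": [-0.0014, 0.042, -0.0004], "roll": 0}
    - {"slide": [-0.0014, 0.042, -0.0004], "roll": 0}

```text
time_s: 22.05
eef_pos: [0.5684, 0.0814, 0.1821]
ee_rot: [[-0.042, -0.0, 0.999], [-0.999, -0.0, -0.042], [0.0, -1.0, -0.0]]
contact_force: [-0.8, -0.2, -1.0]
gripper_width: 0.0183
```

>>> arm_command:
  moves:
    - {"slide": [0, 0.002, 0], "roll": 0}
    - {"slide": [0, 0.004, 0], "roll": 0}
    - {"slide": [0, 0.006, 0], "roll": 0}
    - {"slide": [0, 0.006, 0], "roll": 0}

```text
time_s: 22.55
eef_pos: [0.5684, 0.0814, 0.1761]
ee_rot: [[-0.042, -0.0, 0.999], [-0.999, -0.0, -0.042], [0.0, -1.0, -0.0]]
contact_force: [-0.4, 0.3, -1.0]
gripper_width: 0.0184
```

>>> arm_command:
  moves:
    - {"slide": [0, 0.002, 0], "roll": 0}
    - {"slide": [0, 0.004, 0], "roll": 0}
    - {"slide": [0, 0.004, 0], "roll": 0}

```text
time_s: 22.92
eef_pos: [0.5683, 0.0813, 0.1721]
ee_rot: [[-0.042, -0.0, 0.999], [-0.999, -0.0, -0.042], [0.0, -1.0, -0.0]]
contact_force: [-0.5, -0.6, -1.7]
gripper_width: 0.0185
```

The tip is below the block top with no contact force. I'll trim 0.8 mm and continue.

>>> arm_command:
  moves:
    - {"slide": [0.0008, 0.004, 0], "roll": 0}
    - {"slide": [0.0008, 0.009, 0], "roll": 0}
    - {"slide": [0.0008, 0.014, 0], "roll": 0}
    - {"slide": [0.0008, 0.019, 0], "roll": 0}
    - {"slide": [0.0008, 0.019, 0], "roll": 0}

```text
time_s: 23.55
eef_pos: [0.5682, 0.0806, 0.1528]
ee_rot: [[-0.042, -0.001, 0.999], [-0.999, -0.0, -0.042], [0.0, -1.0, -0.001]]
contact_force: [0.3, -0.7, -2.2]
gripper_width: 0.0185
```

>>> arm_command:
  moves:
    - {"slide": [0, 0.005, 0], "roll": 0}
    - {"slide": [0, 0.01, 0], "roll": 0}
    - {"slide": [0, 0.014, 0], "roll": 0}
    - {"slide": [0, 0.016, 0], "roll": 0}
    - {"slide": [0, 0.016, 0], "roll": 0}

```text
time_s: 24.18
eef_pos: [0.5683, 0.0806, 0.1371]
ee_rot: [[-0.042, -0.0, 0.999], [-0.999, -0.0, -0.042], [0.0, -1.0, -0.0]]
contact_force: [-1.0, -1.6, -2.4]
gripper_width: 0.0185
```

>>> arm_command:
  moves:
    - {"slide": [0, 0.001, 0], "roll": 0}
    - {"slide": [0, 0.002, 0], "roll": 0}
    - {"slide": [0, 0.002, 0], "roll": 0}

```text
time_s: 24.55
eef_pos: [0.5684, 0.0806, 0.1353]
ee_rot: [[-0.042, 0.0, 0.999], [-0.999, -0.0, -0.042], [0.0, -1.0, 0.0]]
contact_force: [-1.1, -2.0, -0.5]
gripper_width: 0.0183
```

>>> arm_command:
  moves:
    - {"slide": [0, 0.001, 0], "roll": 0}
    - {"slide": [0, 0.001, 0], "roll": 0}

```text
time_s: 24.8
eef_pos: [0.5684, 0.0806, 0.1342]
ee_rot: [[-0.042, -0.0, 0.999], [-0.999, -0.0, -0.042], [0.0, -1.0, -0.0]]
contact_force: [-1.0, -1.6, -2.0]
gripper_width: 0.0183
```

>>> arm_command:
  moves:
    - {"slide": [0, 0.001, 0], "roll": 0}
    - {"slide": [0, 0.001, 0], "roll": 0}

```text
time_s: 25.05
eef_pos: [0.5684, 0.0806, 0.1334]
ee_rot: [[-0.042, 0.0, 0.999], [-0.999, -0.0, -0.042], [-0.0, -1.0, 0.0]]
contact_force: [-1.8, -3.1, 1.6]
gripper_width: 0.0186
```

```bash
python3 -c "
from h import *
st()
a=camera('scene')
cv2.imwrite('pics/g12.png',cv2.resize(a[180:280,310:410],None,fx=6,fy=6,interpolation=2)[:,:,::-1])"
```

```text
25.05 [0.5684 0.0806 0.1334] yaw -0.042094309946467776 F [-1.7662 -3.1426  1.5825] w 0.018610297395301744 [-0.4643  0.5884  0.3133  1.836  -0.252   0.7559 -0.0579]
```

View pics/g12.png

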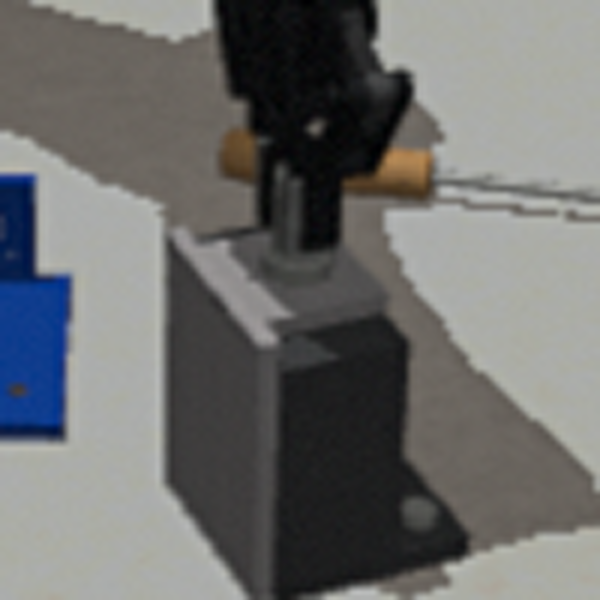

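The shoulder is down: contact came at TCP z 0.1334, where 0.1333 was expected. I'll relieve the side load and let go.

>>> arm_command:
  moves:
    - {"slide": [0.0006, 0.0005, 0], "roll": 0}
    - {"slide": [0.0006, 0.0005, 0], "roll": 0}

```text
time_s: 25.35
eef_pos: [0.5685, 0.0805, 0.1333]
ee_rot: [[-0.042, 0.0, 0.999], [-0.999, 0.001, -0.042], [-0.001, -1.0, 0.0]]
contact_force: [-2.7, 0.3, 8.8]
gripper_width: 0.0185
```

>>> arm_command:
  moves:
    - {"slide": [0, 0, 0], "roll": 0}
    - {"slide": [0, 0, 0], "roll": 0}
    - {"slide": [0, 0, 0], "roll": 0}
    - {"slide": [0, 0, 0], "roll": 0}
  hand: 0.05

```text
time_s: 25.85
eef_pos: [0.5684, 0.0801, 0.1328]
ee_rot: [[-0.042, 0.0, 0.999], [-0.999, 0.0, -0.042], [-0.0, -1.0, 0.0]]
contact_force: [-0.2, -0.3, -0.3]
gripper_width: 0.0502
```

>>> arm_command:
  moves:
    - {"slide": [0, -0.01, 0], "roll": 0}
    - {"slide": [0, -0.03, 0], "roll": 0}
    - {"slide": [0, -0.06, 0], "roll": 0}
    - {"slide": [0, -0.1, 0], "roll": 0}
    - {"slide": [0.05, -0.12, 0], "roll": 0}
    - {"slide": [0.11, -0.12, 0], "roll": 0}
    - {"slide": [0.17, -0.12, 0], "roll": 0}
    - {"slide": [0.23, -0.12, 0], "roll": 0}
    - {"slide": [0.29, -0.12, 0], "roll": 0}
    - {"slide": [0.32, -0.12, 0], "roll": 0}
    - {"slide": [0.32, -0.12, 0], "roll": 0}
    - {"slide": [0.32, -0.12, 0], "roll": 0}

```text
time_s: 27.35
eef_pos: [0.5551, -0.2388, 0.2531]
ee_rot: [[-0.041, 0.0, 0.999], [-0.999, 0.0, -0.041], [-0.0, -1.0, 0.0]]
contact_force: [-0.3, 0.7, 0.7]
gripper_width: 0.0499
```

```bash
python3 -c "
from h import *
st()
a=camera('scene')
cv2.imwrite('pics/g13.png',cv2.resize(a[180:280,310:410],None,fx=6,fy=6,interpolation=2)[:,:,::-1])
b=camera('top');cv2.imwrite('pics/g13t.png',cv2.resize(b[210:275,255:335],None,fx=8,fy=8,interpolation=2)[:,:,::-1])
cv2.imwrite('pics/g13f.png',a[:,:,::-1])
for z in(.120,.128,.162):
  P=[[.5684,.0797,z]];print(z,(proj('scene',P)-[310,180]+.5)*6-.5,(proj('top',P)-[255,210]+.5)*8-.5)"
```

```text
27.35 [ 0.5551 -0.2388  0.2531] yaw -0.041492943848117955 F [-0.3308  0.6793  0.6903] w 0.04991465942833249 [ 0.022   0.498   0.4196  1.6496 -0.2278  1.0427  0.4703]
0.12 [[296.18   267.8657]] [[237.002  236.3618]]
0.128 [[296.832  249.9418]] [[235.4354 232.1992]]
0.162 [[299.6553 172.2639]] [[228.5791 213.9786]]
```

View pics/g13.png

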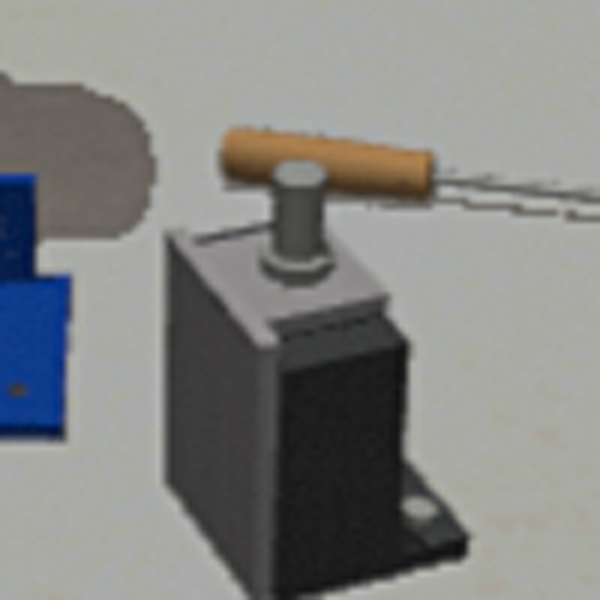

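View pics/g13t.png

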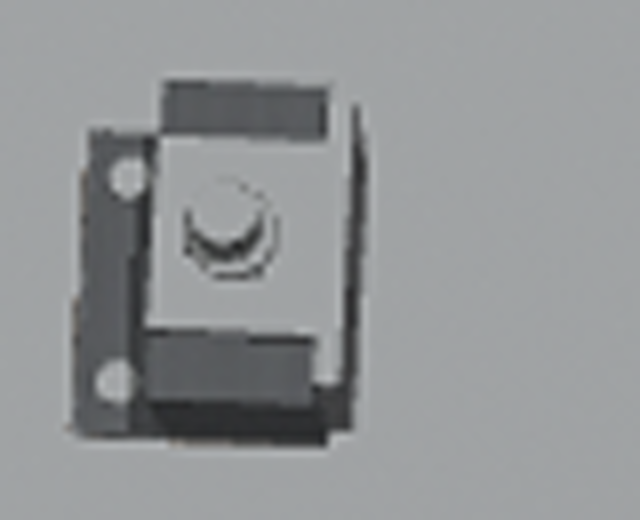

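View pics/g13f.png

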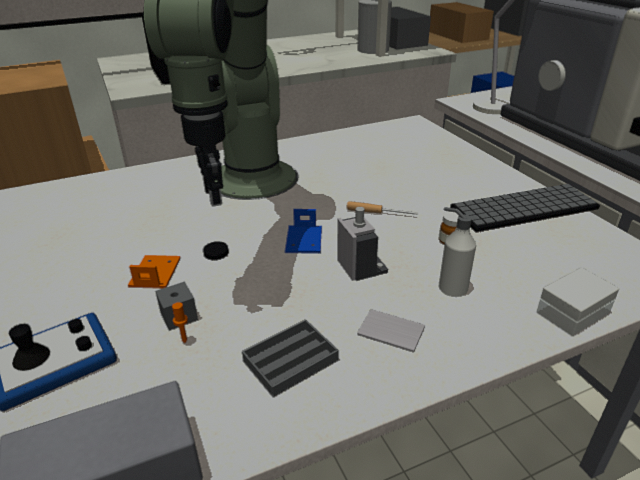

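The pin's top sits at (299,172) in the scene crop and about (226,215) in the top crop. The predictions for fully home were (300,172) and (229,214). The bracket is flush, the bystanders haven't moved and the arm is clear, so I'm handing in.

```bash
python3 -c "
from plant import r
print(r.sign_off())"
```

```text
the job is handed in; nothing more can be done
None
```

The bracket stands upright and flush against the block, and the pin is fully home through the tab's slot into the hole. I handed the job in at about 27 s of the 69 s allowed, and no verdict was reported.

- **What I did:** I gripped the bracket by its tab and slid it, aligned, against the block's front face. I tipped it upright with the two fingertips either side of the slot, then put the steel pin down through the slot and let go.
- **Bracket:** Before the pin went in, the slot was within about 1 mm of the hole's axis by both cameras.
- **Pin:** Seating contact came at a tool height of 133.4 mm, where 133.3 mm was expected. After release, the pin's top was within about 3 px of its fully home position in 6–8x enlarged views, which is about 1 mm.
- **Surroundings:** The bystanders looked unmoved in the last picture, which I compared by eye only, and the gripper was clear of everything.
- **Forces:** The tip dragged on the tab midway through tipping, and the wrist force reached about 17 N. I raised the path slightly and it dropped to 3 N. It also read about 18 N as the bracket came flat against the face. Those were the highest readings I saw.

No final check failed. Two early measurements differed from the ones I used: my first top-view reading of the tab's edge was off by about 4 px and I dropped it. The two cameras differed by about 0.01 rad on the block's angle, so I used a value between them.

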